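# Cutter case up onto the router bed

## Task

Bring the cutter case with the green lid onto the wood router's bed for a bit change; slide it there, do not carry it. Raise its nose by the black grip, set the nose on the bed's edge while the tail stays on the bench, and let go; then push the case from behind until all of it lies flat on the bed, roughly square to the edge, with its tail about 30 mm inside the edge. Leave the white-lidded case where it is.

Things in the scene. Friction and masses are not known exactly. Their poses are not given: they have to be found in the camera images.
- cutter_case: The case to move: closed dark-wood box, GREEN lid, 150 long x 84 wide x 60 mm high, 0.45 to 0.85 kg, varnished, slides easily (friction about 0.35). Stands loose on the bench (z = 0), nose towards the bed, 15 to 75 mm short of it, within 7 degrees of square. Origin: middle of the bottom edge of its flat tail face (the end away from the bed). x from tail to nose (nose face at 150 mm), y to its left, z up.
- cutter_case_grip (a point): Centre of the black grip on top of that case near its nose: an upright block 14 mm thick (along the case's y), 40 mm long (along its x), standing 32 mm up from the lid (60 to 92 mm above the case's underside). The point is 120 mm ahead of the tail and 76 mm above the underside. Axes as the case. Pinched across its 14 mm, it can pivot between the fingers as the nose rises and the tail stays down.
- router_bed: The router's fixed flat bed, plywood with a bare aluminium strip along its front edge; top 16 mm above the bench, front face upright, 460 mm wide, about 1 m deep. Origin: at bench height (z = 0) under the middle of the front edge. Axes: x inwards over the bed (the way the case goes), y along the edge, z up; the edge is x = 0. A clamped wooden blank lies on the bed from x = 340 mm on.
- spare_case: The case to leave alone: the same in every size and in its black grip and axes, but with a WHITE lid, standing beside the other (the two can be either way round, about 160 mm apart centre to centre). Origin: middle of the bottom edge of its tail.
There are look-alikes about, which are no part of the job. Leave any yellow look-alike of the cutter_case alone.

How it is judged:
By the outcome, as a careful person would: the job done as asked, in the order asked, and still so for the second after the job is handed in, with the robot touching nothing.
It also fails if it takes over 51 s, if anything falls off the work surface, if the arm or the gripper's body presses on something with over 40 N, if the wrist force passes 120 N, or if a joint passes its speed limit or range.

## Robot

A 6-joint arm with a two-finger parallel gripper is mounted at the origin on the work surface. World frame = base frame: x ahead of the robot, y to its left, z up, the work surface at z = 0. Lengths are in mm, angles in rad, forces in N, time in s.
With the tool pointing down it reaches from about 350 to 975 mm from the base axis. Payload 7.1 kg.
Tool frame: the origin (TCP) lies between the finger pads; the fingertips stand 14 mm ahead of it and the grasp point (between the pads) lies 5 mm behind it; z points along the fingers, y is the direction in which the jaws open and shut (so a half turn about z gives the same grasp; the last joint's range is limited). The gripper opens to 88 mm and grips with 3 to 60 N. Pads are 20 mm wide; open, the fingers measure 115 mm over their backs; the gripper's body (75 mm by 178 mm) begins 61 mm behind the grasp point.
Start: joints at [-1.15, 0.423, 1.63, -0, 1.089, -0.019], TCP at [266.114, -565.498, 236.675] pointing down, gripper open.
Joint ranges: [-3, 3], [-0.9, 2.11], [0.09, 2.58], [-1.31, 4.45], [0.11, 2.69], [-2.54, 2.54]. Speed limits (rad/s): [2.39, 2.39, 3.01, 3.14, 3.14, 3.14].

## Interface

Orientations are given as a rotation vector (axis times angle).
In Python, from workcell import get_obs, get_image, calibration, close_job, regions_of, place_of gives the robot as it stands.
- The arm moves only by the tool move_arm, never from a script. Its argument "deltas" is a list of rows, each a list of 5 numbers: the closure in counts, from 0 (fully open) to 255 (shut), then the shift along the tool's x, y, z in m, then the turn about the tool's z in rad. In form: [[grip, x, y, z, roll], ...]. A call has 1 to 5 rows; each row is the pose to reach, as a shift and turn from the pose commanded when the call began, along the tool's axes at that moment; what a row does not reach only later rows make up. A row lasts 1/12 s, in which the tool goes at most 41.7 mm and 7.16 degrees, less where a joint would pass 70% of its speed; a pose out of reach is approached as far as the arm can. A call with a gripper value outside its range is refused whole. The fingers move at their own pace and stop on an object; the grip force is fixed at half the most. Time passes only in rows, so rows that repeat a pose let the fingers close. It gives the time, the measured TCP pose, the force and the opening at its end, in the units of the state.
- get_obs(): the state, without advancing time (a new reading comes with each control period).
- get_image(name): name is "scene" or "top"; returns the picture (480x640x3 uint8, blue, green, red); there is no depth.
- calibration(name): a dict with "intrinsics" (3x3 intrinsics, pixels), "distortion" ([k1, k2, p1, p2, k3] as OpenCV has them; the pictures are not rectified), "world_to_cam" (4x4, takes a point from world to camera coordinates). Camera axes: x right, y down, z forward; pixel columns grow to the right and rows downward; lengths in mm; the calibration is good to about 2 mm. A picture is of the moment at which its call begins. calibration takes no time and is no camera call.
- close_job(): hands the job in, once; it reports no verdict.
Trained networks look in the newest picture that a camera, given by its name, has taken for a name from the list of things; names that differ only in an ending like _2 or _b are one class to them, and where a whole thing is asked for, a point or a joint stands for the part that bears it (a point fixed in the world has none). Each returns a list of dicts, best first, with "conf" (0 to 1); they miss things now and then, are a little off and sometimes report something else, mostly with a low value. They report only what shows in the picture. A call takes as long as a camera call. They do not tell look-alikes from the thing itself.
- regions_of(camera, name): "region" (480x640 bool, what is visible of it).
- place_of(camera, name): "location" ([x, y, z] in mm, in world coordinates, good to about 4 mm: a listed point, or the origin of a listed thing).
The state is a dict: "t": time; "qpos": joint angles; "qvel": joint speeds; "joint_torque": joint torques, N m; "ee_pos": TCP position; "orientation": TCP orientation; "ft_force": force on the tool from outside, world axes, zero at the start; "moment": the same for the moment, N m; "width": finger opening in mm.
Only numpy, scipy, OpenCV 4.12 (cv2) and the standard library are available. Lean on these libraries where they do the work, as an engineer would, in place of code of your own. Each camera call takes 0.05 s, during which the arm holds its last target.

## Working session

There is one attempt and no reset: what is moved stays moved. The work goes in short steps, Python scripts to look and compute and a tool call to move; the robot and the scene stay as the last step left them, time stands still between calls to the robot, and variables do not carry over. Pictures are saved under pics/ and viewed, and the job is handed in when it is done.

Besides the shell and the picture viewer there is one more tool, called after ">>>" as name(argument=value, ...), one argument or row to a line, values as JSON. move_arm: Moves the arm, as the interface text tells. Its arguments: {"type":"object","properties":{"deltas":{"type":"array","items":{"type":"array","items":{"type":"number"}}}},"required":["deltas"]}

```bash
ls; mkdir -p pics; python3 - <<'E'
from workcell import *
import cv2,numpy as np
np.set_printoptions(suppress=True,precision=3)
o=get_obs();print({k:np.round(v,3) for k,v in o.items()})
for n in("scene","top"):
    im=get_image(n);cv2.imwrite(f"pics/{n}0.png",im)
    c=calibration(n);print(n,c)
    for t in("cutter_case","cutter_case_grip","router_bed","spare_case"):
        for r in place_of(n,t):print(t,np.round(r["location"],1),round(r["conf"],2))
print(get_obs()["t"])
E
```

```text
pics
{'t': np.float64(0.0), 'qpos': array([-1.15 ,  0.424,  1.631, -0.   ,  1.089, -0.019]), 'qvel': array([-0.   ,  0.001, -0.   ,  0.   ,  0.001,  0.001]), 'joint_torque': array([ -0.   , -54.462, -27.367,   0.064,   0.023,  -0.   ]), 'ee_pos': array([ 265.924, -565.062,  235.937]), 'orientation': array([-3.065, -0.685,  0.   ]), 'ft_force': array([ 0.252,  0.257, -0.816]), 'moment': array([0.02 , 0.013, 0.026]), 'width': np.float64(87.846)}
scene {'intrinsics': array([[486.428,   0.   , 330.127],
       [  0.   , 486.428, 250.487],
       [  0.   ,   0.   ,   1.   ]]), 'distortion': array([0.019, 0.   , 0.   , 0.   , 0.   ]), 'world_to_cam': array([[  -0.331,    0.944,   -0.01 ,   26.213],
       [   0.749,    0.256,   -0.611, -257.937],
       [  -0.574,   -0.209,   -0.792, 1112.311],
       [   0.   ,    0.   ,    0.   ,    1.   ]])}
cutter_case [144.9 284.8  -3.5] 0.96
cutter_case [448.1  94.7  -5. ] 0.7
cutter_case [323.4 271.8  -0.4] 0.63
cutter_case [470.  -24.7  79.2] 0.59
cutter_case_grip [466.1 -23.3  78.5] 0.97
cutter_case_grip [213.8 380.7  72.9] 0.68
cutter_case_grip [423.7 199.9  75.3] 0.67
spare_case [595.4 145.2   3. ] 0.77
top {'intrinsics': array([[472.977,   0.   , 320.819],
       [  0.   , 472.977, 239.275],
       [  0.   ,   0.   ,   1.   ]]), 'distortion': array([-0.093,  0.   ,  0.   ,  0.   ,  0.   ]), 'world_to_cam': array([[  0.002,  -1.   ,   0.007, 104.051],
       [ -1.   ,  -0.002,  -0.009, 367.304],
       [  0.009,  -0.007,  -1.   , 822.742],
       [  0.   ,   0.   ,   0.   ,   1.   ]])}
cutter_case [444.5  92.3  -0. ] 0.81
cutter_case [323.5 269.7  -2.5] 0.65
cutter_case [151.1 281.2   0.6] 0.64
cutter_case_grip [221.1 380.3  83.1] 0.73
cutter_case_grip [423.4 202.2  76.5] 0.63
cutter_case_grip [465.2 -25.4  75.9] 0.61
router_bed [532.8 -76.2  -1.3] 0.62
router_bed [445.5  94.7  -0.2] 0.38
spare_case [593.5 137.6   1.1] 0.79
spare_case [443.5  94.7   2.7] 0.63
0.5
```

View pics/scene0.png

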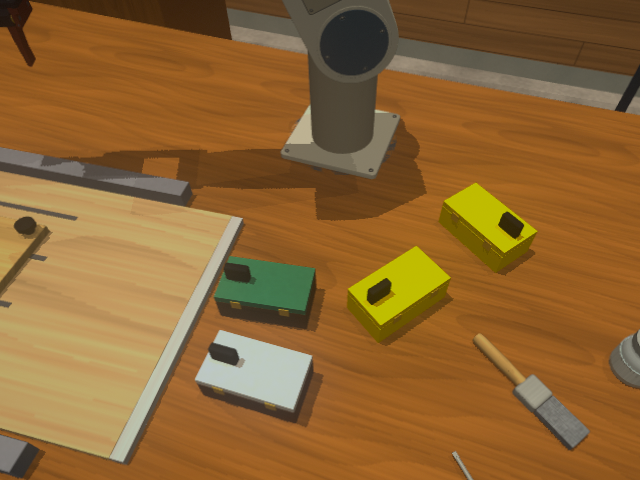

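View pics/top0.png

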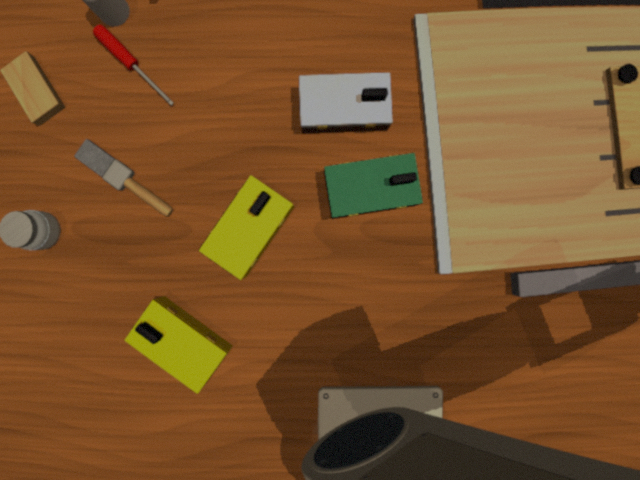

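Candidates, in top-view pixels: the green-lid case (373,185), the white-lid case (345,102), and yellow look-alikes at (247,227) and (177,345). I choose the green one. The bed's edge runs from (420,15) to (445,272). I'll measure it from both views and check a crop.

```bash
cat > h.py <<'E'
import cv2,numpy as np
from workcell import *
np.set_printoptions(suppress=True,precision=1)
C={n:calibration(n) for n in("scene","top")}
def ray(n,uv):
    c=C[n];K=np.array(c["intrinsics"]);d=np.array(c["distortion"]);T=np.array(c["world_to_cam"])
    p=cv2.undistortPoints(np.array(uv,float).reshape(-1,1,2),K,d).reshape(-1,2)
    v=np.c_[p,np.ones(len(p))]@T[:3,:3]; o=-T[:3,:3].T@T[:3,3]
    return o,v/np.linalg.norm(v,axis=1)[:,None]
def onz(n,uv,z):
    o,v=ray(n,uv);return o+v*((z-o[2])/v[:,2])[:,None]
def tri(a,b):
    o1,v1=ray("scene",[a]);o2,v2=ray("top",[b]);v1=v1[0];v2=v2[0]
    s=np.linalg.lstsq(np.c_[v1,-v2],o2-o1,rcond=None)[0]
    p=o1+s[0]*v1;q=o2+s[1]*v2;return (p+q)/2,np.linalg.norm(p-q)
def proj(n,P):
    c=C[n];T=np.array(c["world_to_cam"])
    return cv2.projectPoints(np.array(P,float).reshape(-1,1,3),cv2.Rodrigues(T[:3,:3])[0],T[:3,3],np.array(c["intrinsics"]),np.array(c["distortion"]))[0].reshape(-1,2)
def lid(im,green=True):
    h=cv2.cvtColor(im,cv2.COLOR_BGR2HSV)
    m=cv2.inRange(h,(55,90,40),(90,255,255)) 
    m=cv2.morphologyEx(m,cv2.MORPH_CLOSE,np.ones((5,5)))
    k,l,s,_=cv2.connectedComponentsWithStats(m);i=1+np.argmax(s[1:,4]);m=(l==i).astype(np.uint8)
    return m
E
python3 - <<'E'
from h import *
for n in("scene","top"):
    im=cv2.imread(f"pics/{n}0.png");m=lid(im)
    c=max(cv2.findContours(m,0,2)[0],key=cv2.contourArea);hull=cv2.convexHull(c)
    q=cv2.approxPolyDP(hull,6,True).reshape(-1,2);print(n,m.sum(),q.tolist())
    if n=="top":
        print("lid rect",cv2.minAreaRect(c), onz(n,cv2.boxPoints(cv2.minAreaRect(c)),60))
    x,y,w,hh=cv2.boundingRect(c)
    cr=im[max(0,y-30):y+hh+30,x-30:x+w+60];cv2.imwrite(f"pics/crop_{n}.png",cv2.resize(cr,None,fx=4,fy=4,interpolation=2)); print("off",x-30,y-30,cr.shape)
print("edge",onz("top",[[415,15],[440,272]],16), onz("scene",[[243,218],[127,461]],16))
E
```

```text
scene 3376 [[314, 269], [304, 310], [215, 296], [230, 256]]
off 185 226 (115, 190, 3)
top 4353 [[413, 154], [421, 202], [332, 216], [326, 167]]
lid rect ((372.671630859375, 184.9202880859375), (50.89578628540039, 90.9781723022461), 81.02737426757812) [[484.2 100.5  60. ]
 [508.4 -46.3  60. ]
 [426.1 -59.   60. ]
 [402.5  87.5  60. ]]
off 295 124 (123, 187, 3)
edge [[ 763.6  -61.    16. ]
 [ 310.9 -100.8   16. ]] [[307.1 -99.1  16. ]
 [763.  -56.4  16. ]]
```

View pics/crop_top.png

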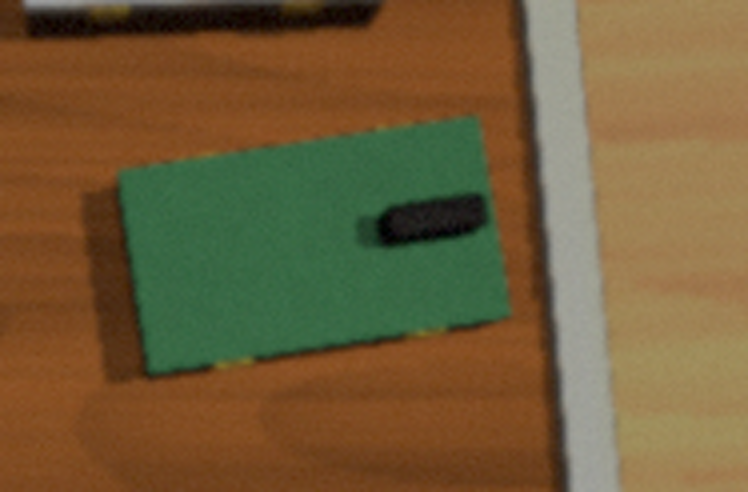

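View pics/crop_scene.png

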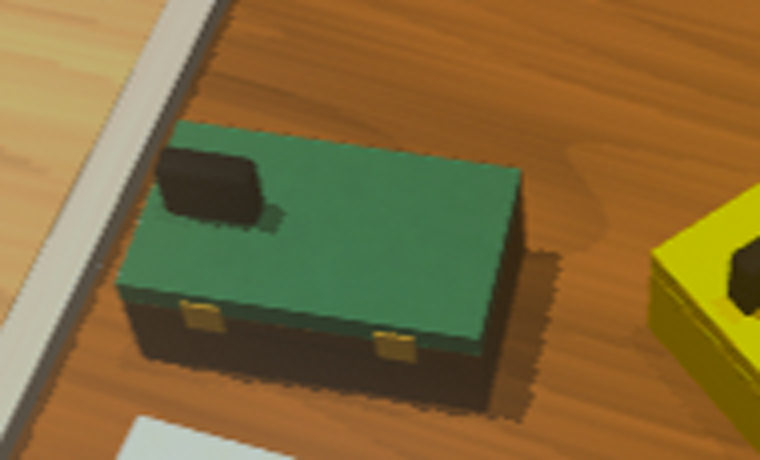

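The crop shows the green lid with its black grip at the nose end, facing the bed: the right case. Next I triangulate its corners and grip.

```bash
python3 - <<'E'
from h import *
s=[(230,256.5),(315.3,268),(306,310.5),(214.5,297.3)]
t=[(422.5,203.5),(332,217.8),(325,166.5),(414.5,153.5)]
for a,b in zip(s,t):print(tri(a,b))
print(onz("top",t,60))
# grip top corners: near-nose, tail ends
print("gripT", tri((185+210/4,226+152/4),(295+436/4,124+213/4)))
P=onz("top",t,60)[:,:2]
for nm,a in(("near",P[0]-P[1]),("far",P[3]-P[2]),("edge",0)):
    if nm!="edge":print(nm,np.linalg.norm(a),np.degrees(np.arctan2(a[1],a[0])))
d=((P[0]+P[3])/2-(P[1]+P[2])/2);d/=np.linalg.norm(d);c=P.mean(0);print("c",c,"dir",np.degrees(np.arctan2(d[1],d[0])),"tail",c-75*d,"grip",c+45*d,"nose",c+75*d)
# edge
w=onz("top",[[415,15],[440,272]],16)[:,:2];e=onz("scene",[[243,218],[127,461]],16)[:,:2]
# edge subpixel: fit strip boundary in top
im=cv2.imread("pics/top0.png").astype(float);g=cv2.GaussianBlur(im,(3,3),0)[:,:,0]
pts=[]
for r in range(25,265,6):
    row=g[r,405:460];k=np.argmax(np.diff(row));pts.append((405+k+.5,r))
L=onz("top",pts,16)[:,:2];f=cv2.fitLine(L.astype(np.float32),cv2.DIST_HUBER,0,.01,.01).ravel();print("edge line",f[2:],f[:2],np.degrees(np.arctan2(f[1],f[0])))
n=np.array([f[1],-f[0]]);n*=-np.sign(n[1]);n/=np.linalg.norm(n);print("inward",n,np.degrees(np.arctan2(n[1],n[0])))
for q in(c+75*d,c-75*d,*P,*L[::8]):print((q-f[2:])@n)
E
```

```text
(array([425.3, -60.8,  57.2]), np.float64(0.7775855896303866))
(array([401.5,  87. ,  58.6]), np.float64(0.06731131388405145))
(array([484.3, 100.2,  59.3]), np.float64(3.7154805537445488))
(array([507.5, -47.9,  56.6]), np.float64(1.1900638549586344))
[[425.2 -60.5  60. ]
 [401.4  87.   60. ]
 [484.8  98.5  60. ]
 [507.  -47.8  60. ]]
gripT (array([461.8, -21.9, 100.2]), np.float64(2.105952605567937))
near 149.4562439859893 -80.84443993368893
far 147.94051659712972 -81.35648007348676
c [454.6  19.3] dir -81.09915515005162 tail [443.   93.4] grip [461.6 -25.1] nose [466.2 -54.8]
edge line [535.7 -79.5] [1.  0.1] 4.87703
inward [ 0.1 -1. ] -85.12297
-30.503720169430522
-180.13397082632875
-28.281122787884733
-177.32086121568065
-181.64718841972805
-34.02620956822515
-0.09472960646742247
-0.13036010899934333
0.29003601718488387
-0.6142083408210144
0.6304965254745694
```

```bash
cat > go.py <<'E'
# go.py x y z yaw_of_tool_y(deg)  -> delta in tool frame from measured pose
import sys
from workcell import get_obs
import numpy as np
from scipy.spatial.transform import Rotation as R
o=get_obs();r=R.from_rotvec(o["orientation"]);M=r.as_matrix()
x,y,z,a=map(float,sys.argv[1:5])
cur=np.degrees(np.arctan2(M[1,1],M[0,1]))
d=M.T@(np.array([x,y,z])-o["ee_pos"])
roll=-np.radians((a-cur+180)%360-180)
print("t",round(float(o["t"]),2),"pos",np.round(o["ee_pos"],1),"yawy",round(cur,2),"F",np.round(o["ft_force"],1),"w",round(float(o["width"]),1),"q",np.round(o["qpos"],2),"tilt",np.round(M[:,2],3))
print("delta m",np.round(d/1000,4),"roll",round(roll,4))
E
python3 go.py 463 -25 180 8.9
```

```text
t 0.5 pos [ 266.1 -565.5  236.7] yawy -64.8 F [-0.6 -0.2 -0. ] w 88.1 q [-1.15  0.42  1.63 -0.    1.09 -0.02] tilt [-0.  0. -1.]
delta m [ 0.4083 -0.4052  0.0567] roll -1.2863
```

>>> move_arm(
  deltas=[
    [100,0.408,-0.405,0.057,-1.286],
    [100,0.408,-0.405,0.057,-1.286],
    [100,0.408,-0.405,0.057,-1.286],
    [100,0.408,-0.405,0.057,-1.286],
    [100,0.408,-0.405,0.057,-1.286],
  ],
)

```text
t: 0.92
ee_pos: [337.3, -369.0, 216.1]
orientation: [2.702, 1.602, 0.0]
ft_force: [0.1, -0.3, -0.4]
width: 58.0
```

```bash
python3 go.py 463 -25 180 8.9
```

```text
t 0.92 pos [ 337.3 -369.   216.1] yawy -28.68 F [ 0.1 -0.3 -0.4] w 58.0 q [-0.85  0.27  1.92  0.    0.95 -0.35] tilt [ 0. -0. -1.]
delta m [ 0.3622 -0.0548  0.036 ] roll -0.6559
```

>>> move_arm(
  deltas=[
    [100,0.362,-0.055,0.036,-0.656],
    [100,0.362,-0.055,0.036,-0.656],
    [100,0.362,-0.055,0.036,-0.656],
    [100,0.362,-0.055,0.036,-0.656],
    [100,0.362,-0.055,0.036,-0.656],
  ],
)

```text
t: 1.33
ee_pos: [409.6, -174.5, 195.9]
orientation: [2.078, 2.355, 0.0]
ft_force: [0.8, 0.1, 0.7]
width: 53.3
```

```bash
python3 go.py 463 -25 180 8.9
```

```text
t 1.33 pos [ 409.6 -174.5  195.9] yawy 7.15 F [0.8 0.1 0.7] w 53.3 q [-0.43  0.22  2.05  0.    0.87 -0.55] tilt [ 0.001 -0.    -1.   ]
delta m [0.1417 0.0716 0.0159] roll -0.0305
```

>>> move_arm(
  deltas=[
    [100,0.142,0.072,0.016,-0.03],
    [100,0.142,0.072,0.016,-0.03],
    [100,0.142,0.072,0.016,-0.03],
    [100,0.142,0.072,0.016,-0.03],
    [100,0.142,0.072,0.016,-0.03],
  ],
)

```text
t: 1.75
ee_pos: [465.6, -22.2, 179.6]
orientation: [2.044, 2.385, 0.003]
ft_force: [-0.3, -0.5, -0.2]
width: 53.2
```

```bash
python3 go.py 463 -25 120 8.9; python3 - <<'E'
from h import *
for n in("scene","top"):cv2.imwrite(f"pics/{n}1.png",get_image(n))
E
```

```text
t 1.75 pos [465.6 -22.2 179.6] yawy 8.8 F [-0.3 -0.5 -0.2] w 53.2 q [-0.07  0.28  2.02  0.    0.85 -0.23] tilt [ 0.001  0.001 -1.   ]
delta m [-0.0025 -0.0031  0.0596] roll -0.0017
```

View pics/scene1.png

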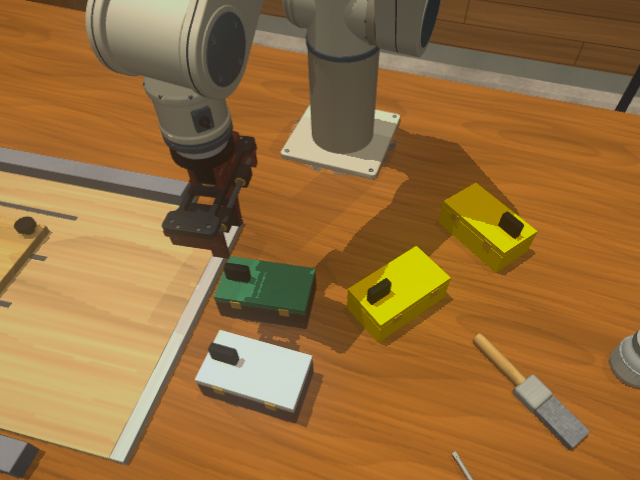

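The gripper hovers at (205,235), the grip sits at (237,272), and nothing has been disturbed. I descend to TCP z≈79.

>>> move_arm(
  deltas=[
    [100,-0.0025,-0.003,0.03,0],
    [100,-0.0025,-0.003,0.06,0],
    [100,-0.0025,-0.003,0.085,0],
    [100,-0.0025,-0.003,0.1,0],
    [100,-0.0025,-0.003,0.1,0],
  ],
)

```text
t: 2.27
ee_pos: [458.8, -30.9, 77.4]
orientation: [-2.049, -2.375, 0.005]
ft_force: [-0.5, -0.4, 1.1]
width: 53.3
```

```bash
python3 go.py 463 -25 79 8.9; python3 - <<'E'
from h import *
for n in("scene","top"):cv2.imwrite(f"pics/{n}2.png",get_image(n))
a=cv2.imread("pics/scene2.png")[180:360,140:380];b=cv2.imread("pics/top2.png")[120:270,290:490]
cv2.imwrite("pics/c2.png",np.hstack([cv2.resize(a,(400,300)),cv2.resize(b,(400,300))]))
E
```

```text
t 2.27 pos [458.8 -30.9  77.4] yawy 8.43 F [-0.5 -0.4  1.1] w 53.3 q [-0.09  0.46  2.08 -0.    0.61 -0.24] tilt [-0.005  0.    -1.   ]
delta m [ 0.0052  0.005  -0.0017] roll -0.0083
```

View pics/c2.png

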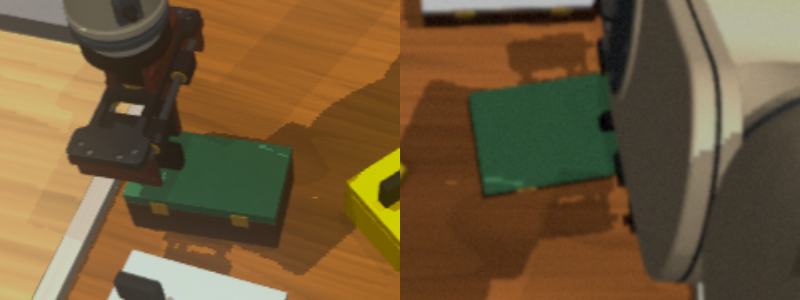

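>>> move_arm(
  deltas=[
    [100,0.005,0.004,-0.002,0],
    [100,0.005,0.004,-0.002,0],
    [255,0.005,0.004,-0.002,0],
    [255,0.005,0.004,-0.002,0],
    [255,0.005,0.004,-0.002,0],
  ],
)

```text
t: 2.78
ee_pos: [464.7, -24.1, 82.4]
orientation: [2.049, 2.38, 0.001]
ft_force: [-0.7, -0.3, -0.1]
width: 36.6
```

>>> move_arm(
  deltas=[
    [255,0,0,0,0],
    [255,0,0,0,0],
    [255,0,0,0,0],
  ],
)

```text
t: 3.03
ee_pos: [464.4, -24.1, 81.8]
orientation: [-2.05, -2.381, -0.0]
ft_force: [0.1, 1.1, 0.2]
width: 16.7
```

```bash
python3 go.py 463 -25 109 8.9; python3 - <<'E'
from h import *
for n in("scene","top"):cv2.imwrite(f"pics/{n}3.png",get_image(n))
a=cv2.imread("pics/scene3.png")[180:360,140:380];b=cv2.imread("pics/top3.png")[120:270,290:490]
cv2.imwrite("pics/c3.png",np.hstack([cv2.resize(a,(400,300)),cv2.resize(b,(400,300))]))
E
```

```text
t 3.03 pos [464.4 -24.1  81.8] yawy 8.54 F [0.1 1.1 0.2] w 16.7 q [-0.08  0.46  2.07  0.    0.62 -0.23] tilt [ 0.  0. -1.]
delta m [-0.0007 -0.0015 -0.0272] roll -0.0063
```

View pics/c3.png

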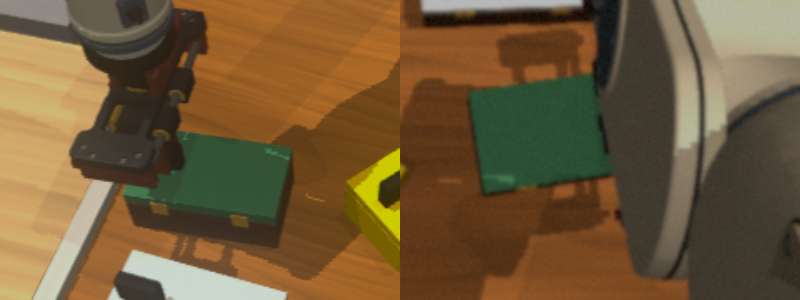

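>>> move_arm(
  deltas=[
    [255,0,0,0,0],
    [255,0,0,0,0],
    [255,0,0,0,0],
  ],
)

```text
t: 3.38
ee_pos: [464.0, -24.1, 81.7]
orientation: [-2.049, -2.38, 0.001]
ft_force: [-2.1, -0.7, 3.8]
width: 14.1
```

>>> move_arm(
  deltas=[
    [255,0,0,-0.006,0],
    [255,0,0,-0.012,0],
    [255,0,0,-0.018,0],
    [255,0,0,-0.022,0],
    [255,0,0,-0.022,0],
  ],
)

```text
t: 3.8
ee_pos: [465.2, -24.2, 104.7]
orientation: [2.049, 2.379, 0.002]
ft_force: [-0.1, 0.3, -5.5]
width: 14.3
```

```bash
python3 go.py 466.5 -59 102 4.9; python3 - <<'E'
from h import *
for n in("scene","top"):cv2.imwrite(f"pics/{n}4.png",get_image(n))
a=cv2.imread("pics/scene4.png")[180:360,140:380];b=cv2.imread("pics/top4.png")[120:270,290:490]
cv2.imwrite("pics/c4.png",np.hstack([cv2.resize(a,(400,300)),cv2.resize(b,(400,300))]))
E
```

```text
t 3.8 pos [465.2 -24.2 104.7] yawy 8.54 F [-0.1  0.3 -5.5] w 14.3 q [-0.08  0.41  2.06 -0.    0.67 -0.23] tilt [ 0.002 -0.    -1.   ]
delta m [-0.0346 -0.0038  0.0028] roll 0.0636
```

View pics/c4.png

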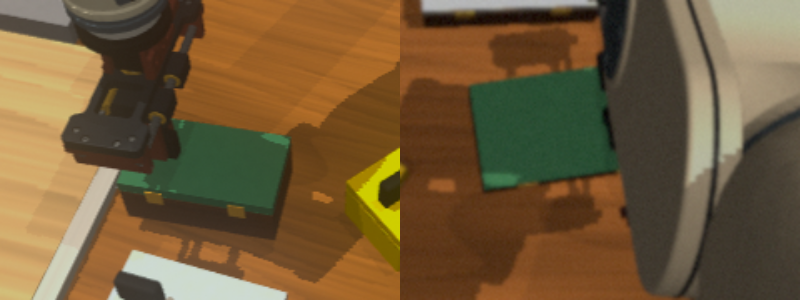

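```bash
python3 - <<'E'
from h import *
a=[cv2.imread(f"pics/scene{i}.png")[230:340,190:335] for i in(3,4)]
cv2.imwrite("pics/c4b.png",np.hstack([cv2.resize(x,(400,303),interpolation=2) for x in a]))
# predicted tail corners if tilt theta about tail edge w/ grasp fixed
c=np.array([463.9,-24.1]);u=np.array([np.cos(np.radians(-81.3)),np.sin(np.radians(-81.3))]);l=np.array([-u[1],u[0]])
for th in(0,10.5):
  t=np.radians(th);gx=120*np.cos(t)-86.8*np.sin(t);gz=120*np.sin(t)+86.8*np.cos(t)
  for lift in ((0,) if th else (0,22)):
    for n in("scene","top"):
      P=[]
      for y in(42,-42):
        for x,z in((0,0),(0,60),(150,0),(150,60)):
          X=x*np.cos(t)-z*np.sin(t)-gx;Z=x*np.sin(t)+z*np.cos(t)+lift
          P.append([*(c+u*X+l*y),Z])
      print(th,lift,n,proj(n,P).tolist() and np.round(proj(n,P),0).tolist())
E
```

```text
0 0 scene [[306.0, 330.0], [304.0, 312.0], [220.0, 316.0], [213.0, 297.0], [316.0, 289.0], [315.0, 269.0], [235.0, 276.0], [229.0, 256.0]]
0 0 top [[323.0, 171.0], [324.0, 165.0], [407.0, 158.0], [414.0, 152.0], [330.0, 218.0], [331.0, 216.0], [415.0, 205.0], [422.0, 202.0]]
0 22 scene [[306.0, 324.0], [304.0, 305.0], [218.0, 310.0], [210.0, 290.0], [316.0, 282.0], [315.0, 261.0], [233.0, 269.0], [227.0, 248.0]]
0 22 top [[323.0, 169.0], [324.0, 163.0], [410.0, 156.0], [417.0, 149.0], [331.0, 217.0], [332.0, 215.0], [417.0, 204.0], [425.0, 201.0]]
10.5 0 scene [[296.0, 329.0], [300.0, 312.0], [208.0, 307.0], [207.0, 288.0], [307.0, 287.0], [311.0, 269.0], [224.0, 266.0], [224.0, 246.0]]
10.5 0 top [[333.0, 169.0], [328.0, 164.0], [419.0, 154.0], [420.0, 148.0], [340.0, 217.0], [335.0, 215.0], [427.0, 203.0], [429.0, 201.0]]
```

View pics/c4b.png

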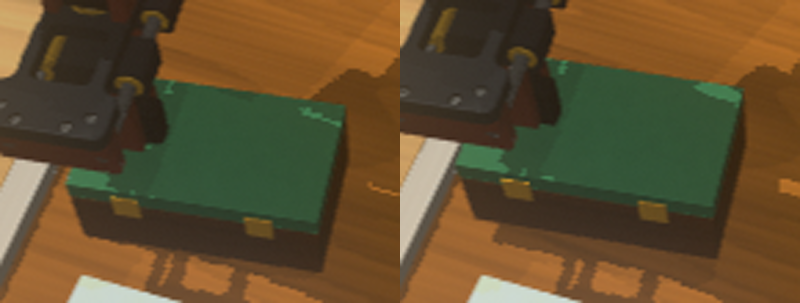

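The near tail corner of the lid shows at about (314,263). A level lift predicts (315,261) and a tail-down pivot (311,269), so the case rose bodily: the pads hold it too firmly to pivot. I'll put it straight back and re-grip higher and closer to the nose, which gives a smaller patch and a longer arm.

>>> move_arm(
  deltas=[
    [255,0,0,0.008,0],
    [255,0,0,0.015,0],
    [255,0,0,0.02,0],
    [255,0,0,0.022,0],
    [255,0,0,0.0225,0],
  ],
)

```text
t: 4.32
ee_pos: [463.7, -24.1, 81.6]
orientation: [-2.049, -2.379, 0.002]
ft_force: [-8.5, 0.0, 25.1]
width: 13.9
```

>>> move_arm(
  deltas=[
    [150,0,0,0,0],
    [150,0,0,0,0],
    [150,0,0,0,0],
    [150,0,0,0,0],
  ],
)

```text
t: 4.65
ee_pos: [464.6, -24.2, 81.0]
orientation: [-2.05, -2.38, -0.0]
ft_force: [-0.4, -1.1, 0.2]
width: 35.4
```

```bash
python3 go.py 466 -37 90 8.6; python3 - <<'E'
from h import *
for n in("scene","top"):cv2.imwrite(f"pics/{n}5.png",get_image(n))
a=cv2.imread("pics/scene5.png")[230:340,190:335];b=cv2.imread("pics/top5.png")[130:240,295:440]
cv2.imwrite("pics/c5.png",np.hstack([cv2.resize(x,(400,303),interpolation=2) for x in (a,b)]))
E
```

```text
t 4.65 pos [464.6 -24.2  81. ] yawy 8.53 F [-0.4 -1.1  0.2] w 35.4 q [-0.08  0.46  2.07  0.    0.61 -0.23] tilt [-0.  0. -1.]
delta m [-0.0129 -0.0005 -0.009 ] roll -0.0012
```

View pics/c5.png

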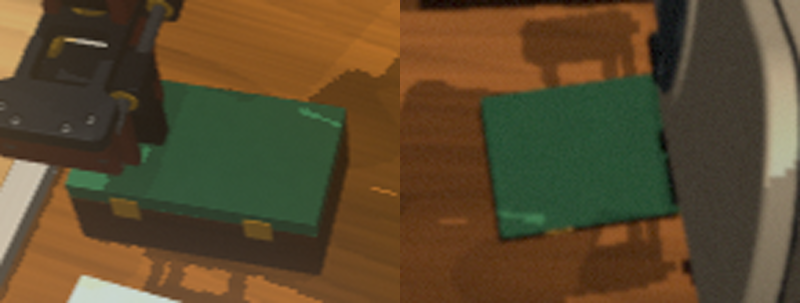

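>>> move_arm(
  deltas=[
    [150,-0.013,0,-0.009,0],
    [150,-0.013,0,-0.009,0],
    [225,-0.013,0,-0.009,0],
    [225,-0.013,0,-0.009,0],
    [225,-0.013,0,-0.009,0],
  ],
)

```text
t: 5.17
ee_pos: [466.1, -36.7, 90.0]
orientation: [-2.05, -2.38, 0.0]
ft_force: [0.2, 0.2, -0.9]
width: 19.7
```

>>> move_arm(
  deltas=[
    [225,0,0,0,0],
    [225,0,0,0,0],
    [225,0,0,0,0],
    [225,0,0,0,0],
  ],
)

```text
t: 5.5
ee_pos: [466.0, -36.8, 90.0]
orientation: [-2.049, -2.38, 0.001]
ft_force: [0.4, 0.9, -3.5]
width: 13.5
```

>>> move_arm(
  deltas=[
    [225,0,0,-0.003,0],
    [225,0,0,-0.006,0],
    [225,0,0,-0.008,0],
    [225,0,0,-0.01,0],
    [225,0,0,-0.01,0],
  ],
)

```text
t: 5.92
ee_pos: [466.6, -37.1, 100.7]
orientation: [2.05, 2.38, 0.001]
ft_force: [0.8, -0.5, -5.7]
width: 14.0
```

```bash
python3 go.py 466 -37 100 8.6; cat > fit.py <<'E'
# fit tilt/lift/position of the green case from lid corners seen; report tail-lid corners
import sys
from h import *
i=sys.argv[1]
for n in("scene","top"):cv2.imwrite(f"pics/{n}{i}.png",get_image(n))
a=cv2.imread(f"pics/scene{i}.png");b=cv2.imread(f"pics/top{i}.png")
x0,y0,u0,v0=(190,230,295,130) if len(sys.argv)<3 else map(int,sys.argv[2:6])
cv2.imwrite(f"pics/c{i}.png",np.hstack([cv2.resize(x,(400,303),interpolation=2) for x in (a[y0:y0+110,x0:x0+145],b[v0:v0+110,u0:u0+145])]))
E
python3 fit.py 6
```

```text
t 5.92 pos [466.6 -37.1 100.7] yawy 8.53 F [ 0.8 -0.5 -5.7] w 14.0 q [-0.1   0.42  2.06 -0.    0.66 -0.25] tilt [ 0.001 -0.    -1.   ]
delta m [ 0.0002 -0.0006  0.0007] roll -0.0011
```

View pics/c6.png

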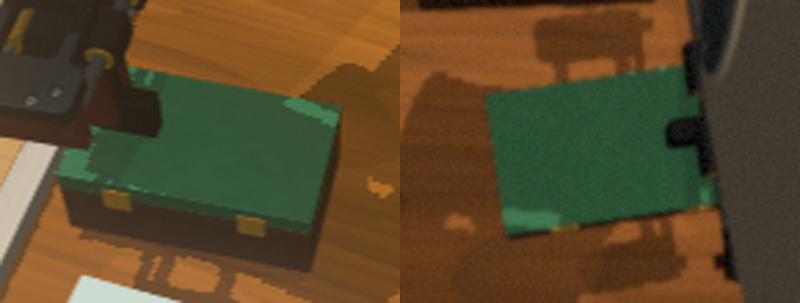

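The tail's lid corner moved left to (340,108) without rising (flat it was (346,106)), and its bottom corner slid along the bench. The case now pivots with the tail down, so I keep lifting.

>>> move_arm(
  deltas=[
    [225,0,0,-0.003,0],
    [225,0,0,-0.006,0],
    [225,0,0,-0.009,0],
    [225,0,0,-0.012,0],
    [225,0,0,-0.014,0],
  ],
)

```text
t: 6.43
ee_pos: [466.5, -37.0, 114.7]
orientation: [2.05, 2.38, 0.0]
ft_force: [-0.3, -0.7, -5.4]
width: 13.7
```

```bash
python3 go.py 469.5 -73 115 4.9; python3 fit.py 7; python3 - <<'E'
from h import *
u=np.array([np.cos(np.radians(-81.3)),np.sin(np.radians(-81.3))]);l=np.array([-u[1],u[0]]);c=np.array([466.3,-37.2])
h=95.0
for th in(6,8,10.5):
  t=np.radians(th);gx=133*np.cos(t)-h*np.sin(t);gz=133*np.sin(t)+h*np.cos(t)-h
  P=[[*(c+u*(x*np.cos(t)-z*np.sin(t)-gx)+l*y),x*np.sin(t)+z*np.cos(t)+24-gz] for y in(42,-42) for x,z in((0,0),(0,60),(150,0),(150,60))]
  print(th,"lift",24-gz,np.round((proj("scene",P)-[190,230])*2.757).tolist())
E
```

```text
t 6.43 pos [466.5 -37.  114.7] yawy 8.54 F [-0.3 -0.7 -5.4] w 13.7 q [-0.1   0.39  2.05  0.    0.7  -0.25] tilt [ 0.001 -0.    -1.   ]
delta m [-0.036  -0.0024 -0.0003] roll 0.0635
6 lift 10.618134325416122 [[302.0, 266.0], [306.0, 216.0], [59.0, 214.0], [48.0, 161.0], [331.0, 150.0], [337.0, 97.0], [102.0, 102.0], [95.0, 46.0]]
8 lift 6.414511041862113 [[296.0, 268.0], [304.0, 219.0], [54.0, 212.0], [46.0, 160.0], [326.0, 153.0], [335.0, 101.0], [97.0, 101.0], [93.0, 45.0]]
10.5 lift 1.353458890968696 [[288.0, 271.0], [300.0, 224.0], [47.0, 210.0], [43.0, 159.0], [318.0, 156.0], [331.0, 106.0], [91.0, 99.0], [90.0, 44.0]]
```

View pics/c7.png

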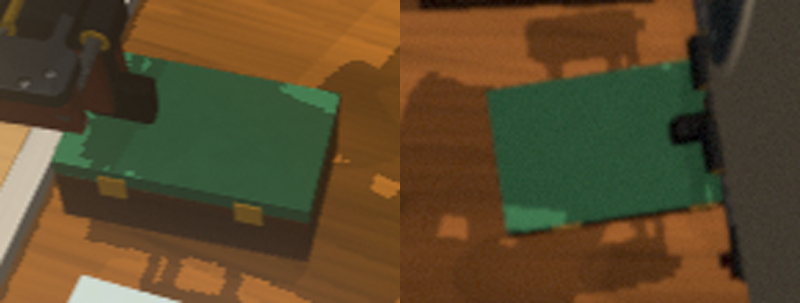

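The lid's tail corner is at (340,95), which fits about 6° of tilt with the tail roughly 10 mm up, so the pivot sticks halfway. I lower it again and re-grip with a much smaller patch at the grip's upper nose corner.

>>> move_arm(
  deltas=[
    [225,0,0,0.008,0],
    [225,0,0,0.015,0],
    [225,0,0,0.02,0],
    [225,0,0,0.0225,0],
    [225,0,0,0.024,0],
  ],
)

```text
t: 6.95
ee_pos: [466.5, -37.2, 90.0]
orientation: [-2.05, -2.38, 0.001]
ft_force: [-6.8, -1.7, 29.4]
width: 13.8
```

>>> move_arm(
  deltas=[
    [150,0,0,0,0],
    [150,0,0,0,0],
    [150,0,0,0,0],
    [150,0,0,0,0],
  ],
)

```text
t: 7.28
ee_pos: [466.4, -36.9, 90.2]
orientation: [-2.05, -2.381, -0.0]
ft_force: [-0.3, 1.6, -0.7]
width: 34.9
```

```bash
python3 go.py 468 -47 97 8.6; python3 fit.py 8
```

```text
t 7.28 pos [466.4 -36.9  90.2] yawy 8.54 F [-0.3  1.6 -0.7] w 34.9 q [-0.1   0.44  2.06  0.    0.64 -0.25] tilt [ 0.  0. -1.]
delta m [-0.0102  0.0001 -0.0068] roll -0.0011
```

View pics/c8.png

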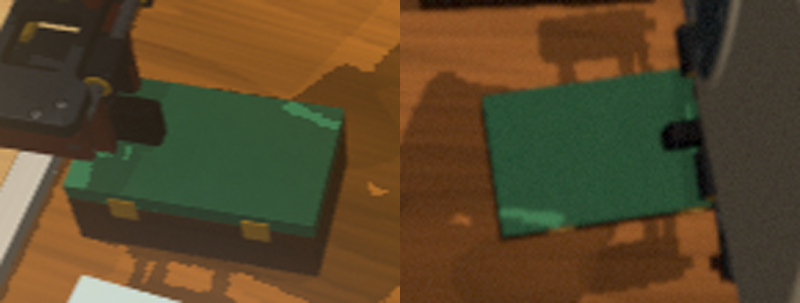

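>>> move_arm(
  deltas=[
    [150,-0.009,0,-0.0075,0],
    [150,-0.009,0,-0.0075,0],
    [220,-0.009,0,-0.0075,0],
    [220,-0.009,0,-0.0075,0],
    [220,-0.009,0,-0.0075,0],
  ],
)

```text
t: 7.8
ee_pos: [467.6, -46.0, 97.8]
orientation: [2.05, 2.38, 0.0]
ft_force: [-0.3, 0.6, 0.9]
width: 19.6
```

>>> move_arm(
  deltas=[
    [220,0,0,0,0],
    [220,0,0,0,0],
    [220,0,0,0,0],
    [220,0,0,0,0],
  ],
)

```text
t: 8.13
ee_pos: [467.6, -45.9, 97.7]
orientation: [-2.05, -2.381, 0.0]
ft_force: [-0.1, -0.2, 0.2]
width: 13.3
```

>>> move_arm(
  deltas=[
    [220,0,0,-0.004,0],
    [220,0,0,-0.008,0],
    [220,0,0,-0.012,0],
    [220,0,0,-0.014,0],
    [220,0,0,-0.014,0],
  ],
)

```text
t: 8.55
ee_pos: [467.9, -46.0, 112.3]
orientation: [2.049, 2.38, 0.001]
ft_force: [0.1, 0.0, -4.4]
width: 13.6
```

```bash
python3 go.py 468 -47 97 8.6; python3 fit.py 9
```

```text
t 8.55 pos [467.9 -46.  112.3] yawy 8.55 F [ 0.1  0.  -4.4] w 13.6 q [-0.12  0.4   2.05 -0.    0.69 -0.27] tilt [ 0.001 -0.    -1.   ]
delta m [-0.001  -0.0001  0.0153] roll -0.0009
```

View pics/c9.png

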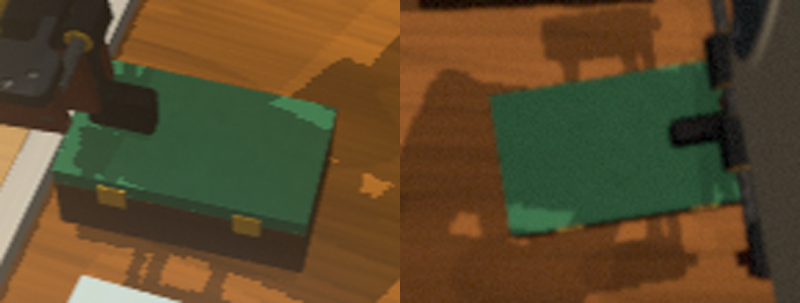

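>>> move_arm(
  deltas=[
    [220,0,0,-0.003,0],
    [220,0,0,-0.006,0],
    [220,0,0,-0.009,0],
    [220,0,0,-0.011,0],
    [220,0,0,-0.011,0],
  ],
)

```text
t: 9.07
ee_pos: [468.0, -46.0, 123.2]
orientation: [2.049, 2.38, 0.001]
ft_force: [-0.5, 0.2, -3.8]
width: 13.1
```

```bash
python3 go.py 471 -82 123 4.9; python3 fit.py 10
```

```text
t 9.07 pos [468.  -46.  123.2] yawy 8.54 F [-0.5  0.2 -3.8] w 13.1 q [-0.12  0.38  2.04 -0.    0.72 -0.27] tilt [ 0.001 -0.    -1.   ]
delta m [-0.0361 -0.0024  0.0002] roll 0.0636
```

View pics/c10.png

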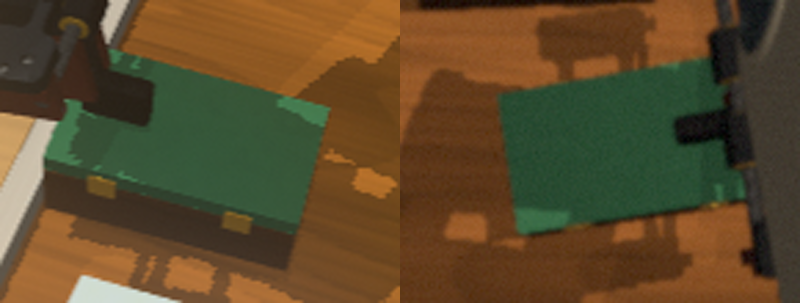

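The tail's lid corner is at (330,106), against a predicted (331,106) for 10.5° with the tail down. Now I go forward over the edge and take out the 4° yaw.

>>> move_arm(
  deltas=[
    [220,-0.007,0,0,0.012],
    [220,-0.014,-0.001,0,0.025],
    [220,-0.021,-0.001,0,0.038],
    [220,-0.029,-0.002,0,0.05],
    [220,-0.036,-0.002,0,0.063],
  ],
)

```text
t: 9.58
ee_pos: [470.9, -82.9, 122.6]
orientation: [-2.126, -2.313, 0.0]
ft_force: [-0.1, -0.5, -5.3]
width: 13.4
```

```bash
python3 go.py 471 -82 111 4.9; python3 fit.py 11 170 230 305 130
```

```text
t 9.58 pos [470.9 -82.9 122.6] yawy 4.83 F [-0.1 -0.5 -5.3] w 13.4 q [-0.2   0.39  2.03 -0.    0.72 -0.28] tilt [-0.  0. -1.]
delta m [0.0008 0.0002 0.0116] roll -0.0012
```

View pics/c11.png

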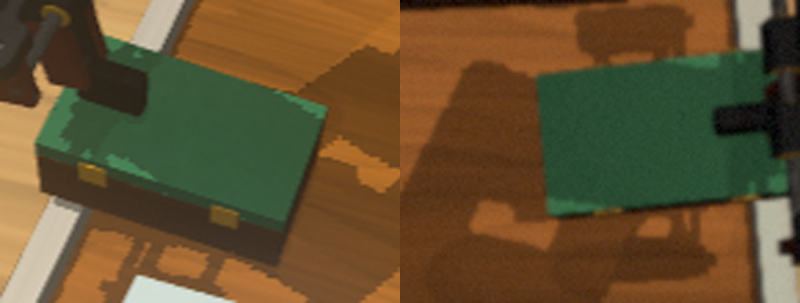

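The nose now overhangs the bed strip, reaching (40,190) in the scene crop, with the tail still on the bench. I lower until it rests.

>>> move_arm(
  deltas=[
    [220,0,0,0.003,0],
    [220,0,0,0.005,0],
    [220,0,0,0.007,0],
    [220,0,0,0.008,0],
    [220,0,0,0.008,0],
  ],
)

```text
t: 10.1
ee_pos: [471.1, -81.6, 114.6]
orientation: [-2.123, -2.315, -0.0]
ft_force: [0.6, -0.7, -2.4]
width: 13.6
```

```bash
python3 go.py 471 -82 111 4.9; python3 fit.py 12 170 230 305 130
```

```text
t 10.1 pos [471.1 -81.6 114.6] yawy 4.95 F [ 0.6 -0.7 -2.4] w 13.6 q [-0.2   0.41  2.03  0.    0.71 -0.28] tilt [-0.  0. -1.]
delta m [-0.0004 -0.0001  0.0036] roll 0.0008
```

View pics/c12.png

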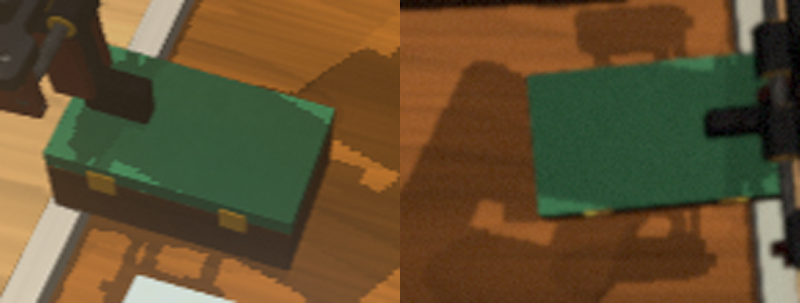

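>>> move_arm(
  deltas=[
    [220,0,0,0.001,0],
    [220,0,0,0.002,0],
    [220,0,0,0.003,0],
  ],
)

```text
t: 10.45
ee_pos: [471.7, -81.9, 113.1]
orientation: [2.123, 2.314, 0.001]
ft_force: [-6.6, -0.7, 30.3]
width: 13.2
```

>>> move_arm(
  deltas=[
    [150,0,0,-0.001,0],
    [150,0,0,-0.002,0],
    [150,0,0,-0.002,0],
    [150,0,0,-0.002,0],
    [150,0,0,-0.03,0],
  ],
)

```text
t: 10.87
ee_pos: [468.1, -81.1, 138.3]
orientation: [-2.119, -2.31, 0.007]
ft_force: [-0.2, -0.2, -0.0]
width: 35.9
```

>>> move_arm(
  deltas=[
    [150,0,0,-0.04,0],
    [150,0,0,-0.07,0],
    [150,0.04,0,-0.07,0],
    [150,0.08,0,-0.07,0],
    [150,0.12,0,-0.07,0],
  ],
)

```text
t: 11.28
ee_pos: [460.8, 38.6, 212.5]
orientation: [2.126, 2.311, 0.002]
ft_force: [0.3, 0.7, 0.3]
width: 36.0
```

>>> move_arm(
  deltas=[
    [150,0.04,0,0,0],
    [150,0.08,0,0,0],
    [150,0.11,0,0,0],
    [150,0.11,0,0,0],
  ],
)

```text
t: 11.62
ee_pos: [450.9, 151.6, 211.8]
orientation: [-2.119, -2.319, -0.002]
ft_force: [0.2, -0.2, -0.5]
width: 36.2
```

```bash
python3 fit.py 13 170 230 305 130; python3 go.py 450 130 180 4.9
```

```text
t 11.72 pos [450.9 148.3 211.5] yawy 5.1 F [-0.5  0.3  0.1] w 36.2 q [ 0.29  0.24  1.97 -0.    0.93  0.2 ] tilt [-0. -0. -1.]
delta m [-0.0181 -0.0025  0.0315] roll 0.0035
```

View pics/c13.png

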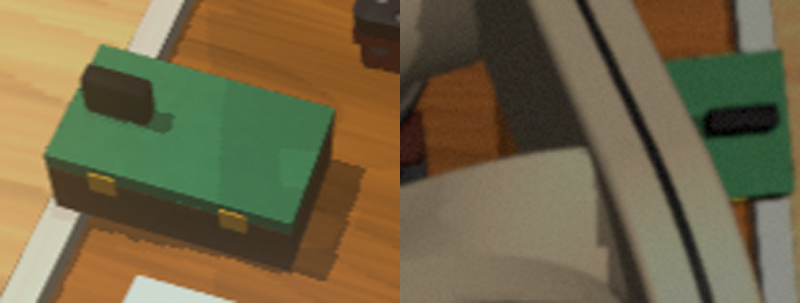

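View pics/top13.png

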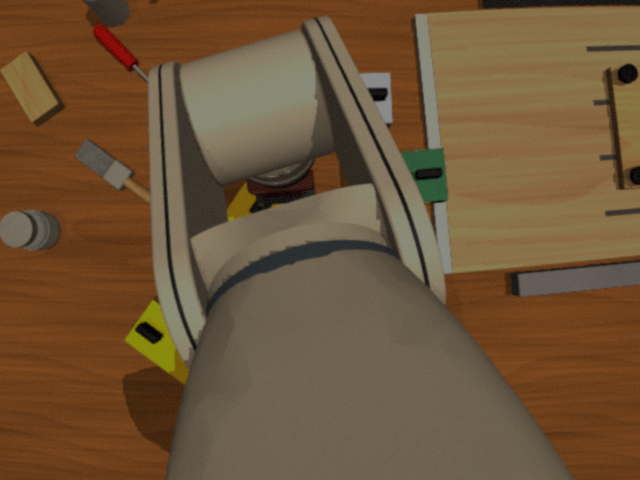

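```bash
python3 - <<'E'
from h import *
t=np.radians(7.2);z=60*np.cos(t)
P=onz("scene",[(276.3,312),(291.5,269.2)],z);Q=onz("scene",[(275.2,327.8)],0)
print(P,Q)
u=P[0]-P[1];print(np.degrees(np.arctan2(u[1],u[0])),np.linalg.norm(u))
# nose lid corners
N=onz("scene",[(170+47/2.757,230+157/2.757),(170+105/2.757,230+45/2.757)],z+150*np.sin(t));print(N)
f0=np.array([535.7,-79.5]);n=np.array([.0849,-.9964])
for q in (*P,*Q,*N):print((q[:2]-f0)@n)
E
```

```text
[[501.6  58.9  59.5]
 [417.3  50.4  59.5]] [[499.9  49.9   0. ]]
5.727777018769851 84.7279136179917
[[515.  -87.1  78.3]
 [430.9 -94.5  78.3]]
-140.77770892490747
-139.50960880391162
-131.95998045126663
5.813335032975565
6.053681997993761
```

Released, the case stays propped: its nose is about 17 mm inside the edge, its tail on the bench, and it is square within 1°. The white case hasn't moved. Next I go down behind the tail.

```bash
python3 go.py 456.5 92 42 4.9
```

```text
t 11.72 pos [450.9 148.3 211.5] yawy 5.1 F [-0.5  0.3  0.1] w 36.2 q [ 0.29  0.24  1.97 -0.    0.93  0.2 ] tilt [-0. -0. -1.]
delta m [-0.0565  0.0007  0.1695] roll 0.0035
```

>>> move_arm(
  deltas=[
    [150,-0.03,0.001,0,0],
    [150,-0.056,0.001,0.02,0.003],
    [150,-0.056,0.001,0.055,0.003],
    [150,-0.056,0.001,0.09,0.003],
    [150,-0.056,0.001,0.09,0.003],
  ],
)

```text
t: 12.13
ee_pos: [453.2, 89.2, 116.9]
orientation: [-2.126, -2.304, 0.013]
ft_force: [-0.6, 0.1, -0.2]
width: 35.9
```

```bash
python3 go.py 456.5 92 42 4.9; python3 fit.py 14 200 230 260 130
```

```text
t 12.13 pos [453.2  89.2 116.9] yawy 4.6 F [-0.6  0.1 -0.2] w 35.9 q [ 0.17  0.39  2.06 -0.    0.71  0.09] tilt [-0.01  -0.002 -1.   ]
delta m [0.0026 0.0043 0.0748] roll -0.0053
```

View pics/c14.png

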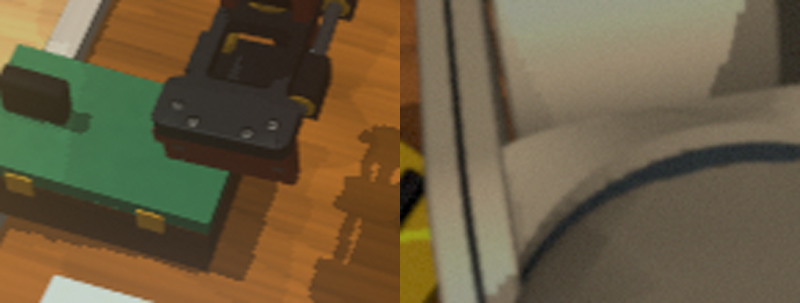

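>>> move_arm(
  deltas=[
    [150,0.004,0.001,0.025,0],
    [150,0.004,0.001,0.05,0],
    [150,0.004,0.001,0.07,0],
    [150,0.004,0.001,0.077,0],
    [150,0.004,0.001,0.077,0],
  ],
)

```text
t: 12.65
ee_pos: [458.1, 95.6, 45.2]
orientation: [-2.127, -2.312, 0.0]
ft_force: [-0.6, 0.9, 0.1]
width: 36.2
```

```bash
python3 go.py 459 67 42 4.9; python3 fit.py 15 200 230 260 130
```

```text
t 12.65 pos [458.1  95.6  45.2] yawy 4.75 F [-0.6  0.9  0.1] w 36.2 q [ 0.18  0.53  2.07 -0.    0.54  0.1 ] tilt [-0. -0. -1.]
delta m [-0.0286 -0.0015  0.0032] roll -0.0026
```

View pics/c15.png

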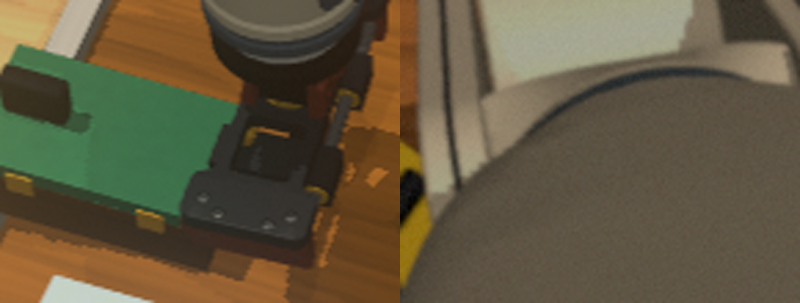

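>>> move_arm(
  deltas=[
    [150,-0.01,-0.001,0.003,-0.002],
    [150,-0.02,-0.001,0.003,-0.002],
    [150,-0.028,-0.001,0.003,-0.002],
    [150,-0.034,-0.001,0.003,-0.002],
    [150,-0.04,-0.001,0.003,-0.002],
  ],
)

```text
t: 13.17
ee_pos: [460.6, 55.0, 42.3]
orientation: [2.126, 2.312, 0.002]
ft_force: [0.3, 3.8, 2.8]
width: 36.6
```

>>> move_arm(
  deltas=[
    [150,-0.006,0,0,0],
    [150,-0.012,0,0,0],
    [150,-0.018,0,0,0],
    [150,-0.024,0,0,0],
    [150,-0.03,0,0,0],
  ],
)

```text
t: 13.58
ee_pos: [462.6, 25.4, 41.7]
orientation: [-2.125, -2.314, 0.0]
ft_force: [-0.2, 4.0, 2.6]
width: 35.9
```

```bash
python3 go.py 459 67 42 4.9; python3 fit.py 16 150 230 305 130
```

```text
t 13.58 pos [462.6  25.4  41.7] yawy 4.87 F [-0.2  4.   2.6] w 35.9 q [ 0.03  0.54  2.08  0.    0.52 -0.06] tilt [-0.  0. -1.]
delta m [ 0.0418 -0.     -0.0003] roll -0.0005
```

View pics/c16.png

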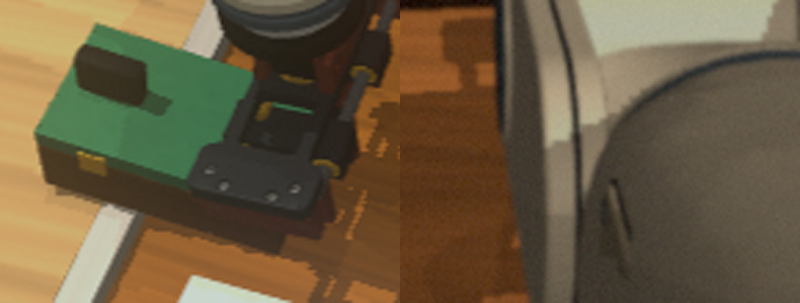

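>>> move_arm(
  deltas=[
    [150,-0.005,0,0,0],
    [150,-0.01,0,0,0],
    [150,-0.015,0,0,0],
    [150,-0.02,0,0,0],
    [150,-0.025,0,0,0],
  ],
)

```text
t: 14.1
ee_pos: [464.8, 0.8, 41.8]
orientation: [-2.125, -2.314, -0.0]
ft_force: [-1.3, 6.8, 4.4]
width: 36.2
```

>>> move_arm(
  deltas=[
    [150,-0.004,0,0,0],
    [150,-0.008,0,0,0],
    [150,-0.012,0,0,0],
    [150,-0.016,0,0,0],
    [150,-0.02,0,0,0],
  ],
)

```text
t: 14.52
ee_pos: [466.4, -19.4, 41.7]
orientation: [-2.125, -2.313, 0.0]
ft_force: [-0.3, 2.4, 0.6]
width: 35.9
```

```bash
python3 go.py 459 67 42 4.9; python3 fit.py 17 120 230 325 130
```

```text
t 14.52 pos [466.4 -19.4  41.7] yawy 4.86 F [-0.3  2.4  0.6] w 35.9 q [-0.07  0.54  2.07  0.    0.53 -0.15] tilt [-0.  0. -1.]
delta m [ 0.0867 -0.     -0.0003] roll -0.0007
```

View pics/c17.png

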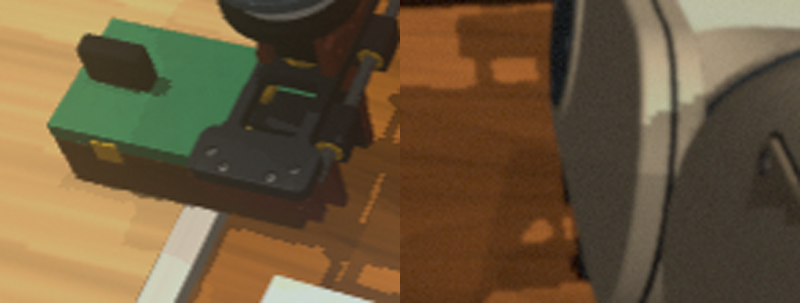

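>>> move_arm(
  deltas=[
    [150,-0.006,0,0,0],
    [150,-0.012,0,0,0],
    [150,-0.018,0,0,0],
    [150,-0.024,0,0,0],
    [150,-0.03,0,0,0],
  ],
)

```text
t: 15.03
ee_pos: [468.9, -49.5, 41.7]
orientation: [-2.125, -2.314, 0.0]
ft_force: [0.2, 1.7, -0.2]
width: 36.5
```

>>> move_arm(
  deltas=[
    [150,-0.006,0,0,0],
    [150,-0.012,0,0,0],
    [150,-0.018,0,0,0],
    [150,-0.024,0,0,0],
    [150,-0.03,0,0,0],
  ],
)

```text
t: 15.45
ee_pos: [471.5, -79.4, 41.7]
orientation: [-2.125, -2.314, 0.0]
ft_force: [0.2, 2.0, -1.1]
width: 36.3
```

```bash
python3 go.py 459 67 42 4.9; python3 fit.py 18 85 220 345 130; python3 - <<'E'
from h import *
im=cv2.imread("pics/scene18.png");m=lid(im);c=max(cv2.findContours(m,0,2)[0],key=cv2.contourArea);print(cv2.approxPolyDP(cv2.convexHull(c),5,True).reshape(-1,2).tolist())
E
```

```text
t 15.45 pos [471.5 -79.4  41.7] yawy 4.87 F [ 0.2  2.  -1.1] w 36.3 q [-0.19  0.55  2.05 -0.    0.54 -0.28] tilt [-0.  0. -1.]
delta m [ 1.469e-01 -1.000e-04 -3.000e-04] roll -0.0006
[[128, 231], [174, 240], [164, 263], [148, 277], [104, 267]]
```

View pics/c18.png

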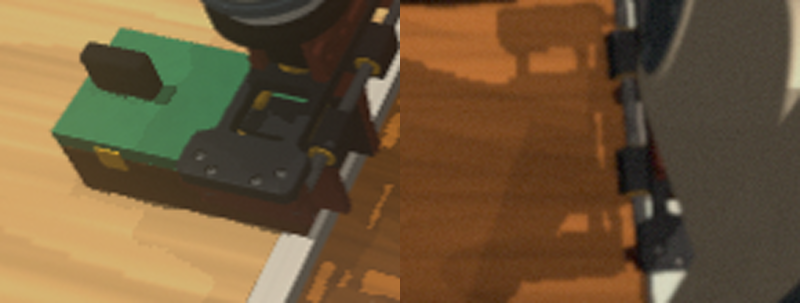

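```bash
python3 - <<'E'
from h import *
f0=np.array([535.7,-79.5]);n=np.array([.0849,-.9964])
P=onz("scene",[(85+52/2.757,220+132/2.757),(85+118/2.757,220+28/2.757)],76)
print(P,(P[:,:2]-f0)@n-150,np.degrees(np.arctan2(*(P[0]-P[1])[1::-1])))
print("tcp s",(np.array([471.5,-79.4])-f0)@n)
E
```

```text
[[ 524.9 -236.    76. ]
 [ 442.7 -245.    76. ]] [5.  7.1] 6.271605690498846
tcp s -5.550219999999999
```

>>> move_arm(
  deltas=[
    [150,-0.006,0,0,0],
    [150,-0.012,0,0,0],
    [150,-0.017,0,0,0],
    [150,-0.021,0,0,0],
    [150,-0.024,0,0,0],
  ],
)

```text
t: 15.97
ee_pos: [473.7, -103.1, 41.8]
orientation: [2.125, 2.314, 0.0]
ft_force: [0.2, 2.9, 1.0]
width: 36.7
```

>>> move_arm(
  deltas=[
    [150,0,0,0,0],
    [150,0.01,0,0,0],
    [150,0.05,0,0,0],
    [150,0.09,0,0,0],
    [150,0.1,0,-0.03,0],
  ],
)

```text
t: 16.38
ee_pos: [460.9, 0.8, 68.3]
orientation: [-2.118, -2.31, 0.009]
ft_force: [-0.8, -0.4, -0.5]
width: 35.9
```

>>> move_arm(
  deltas=[
    [150,0,0,-0.04,0],
    [150,0,0,-0.08,0],
    [150,0,0,-0.12,0],
    [150,0,0,-0.15,0],
  ],
)

```text
t: 16.72
ee_pos: [465.3, -2.1, 224.8]
orientation: [2.122, 2.313, 0.002]
ft_force: [1.0, 0.2, -0.5]
width: 36.1
```

```bash
python3 go.py 459 67 42 4.9; python3 fit.py 19 85 210 400 100
```

```text
t 16.72 pos [465.3  -2.1 224.8] yawy 4.93 F [ 1.   0.2 -0.5] w 36.1 q [-0.03  0.2   1.98 -0.    0.95 -0.12] tilt [ 0.003 -0.    -1.   ]
delta m [ 0.0695 -0.0008  0.1827] roll 0.0005
```

View pics/c19.png

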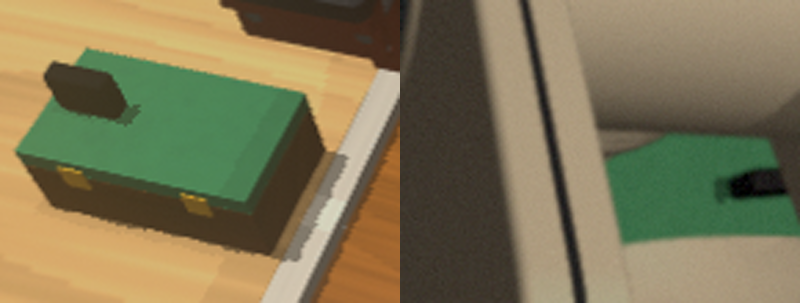

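```bash
python3 - <<'E'
from h import *
f0=np.array([535.7,-79.5]);n=np.array([.0849,-.9964])
g=lambda a:[(85+x/2.757,210+y/2.757) for x,y in a]
for z,a in((16,[(270,255),(326,152)]),(76,[(246,203),(305,95)]),(76,[(17,152),(86,49)])):
    P=onz("scene",g(a),z);print(P,(P[:,:2]-f0)@n)
im=cv2.imread("pics/scene19.png");
print("edge pts", onz("scene",g([(262,300),(376,70)]),16), (onz("scene",g([(262,300),(376,70)]),16)[:,:2]-f0)@n)
E
```

```text
[[ 513.8 -112.8   16. ]
 [ 432.7 -117.9   16. ]] [31.3 29.5]
[[ 514.9 -111.    76. ]
 [ 432.7 -117.8   76. ]] [29.6 29.4]
[[ 526.9 -259.1   76. ]
 [ 444.6 -267.3   76. ]] [178.2 179.4]
edge pts [[ 543.2 -101.3   16. ]
 [ 359.9 -118.8   16. ]] [22.4 24.2]
```

View pics/scene19.png

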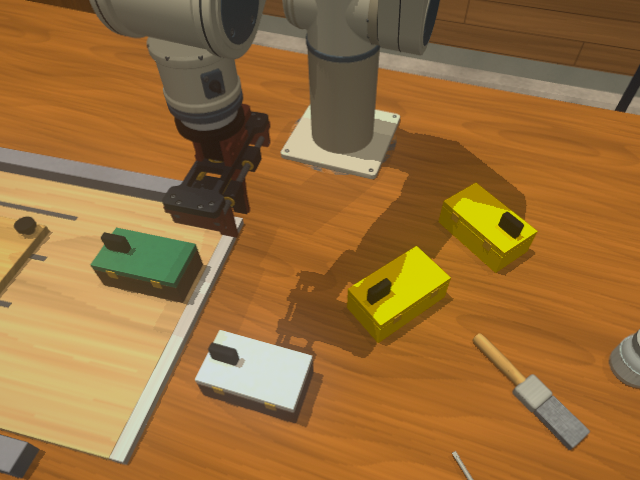

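The picture shows the green case flat on the bed, with its tail about 30 mm inside the edge at both corners and its yaw within 1°. The strip's inner line is at 22–24 mm, which agrees. The white case is where it was, at (255,373). I back off a little more, re-check and hand in.

>>> move_arm(
  deltas=[
    [150,0.02,0,-0.02,0],
    [150,0.03,0,-0.03,0],
    [150,0.03,0,-0.03,0],
    [150,0.03,0,-0.03,0],
    [150,0.03,0,-0.03,0],
  ],
)

```text
t: 17.23
ee_pos: [462.0, 26.8, 250.6]
orientation: [-2.123, -2.314, 0.002]
ft_force: [-0.6, -0.6, 0.4]
width: 35.8
```

```bash
python3 - <<'E'
from h import *
im=get_image("scene");cv2.imwrite("pics/scene20.png",im)
a=cv2.imread("pics/scene19.png")
d=cv2.absdiff(a,im).max(2)
print("diff green",d[225:305,85:210].max(),(d[225:305,85:210]>25).sum(),"white vs start",(cv2.absdiff(cv2.imread("pics/scene0.png"),im).max(2)[325:420,190:320]>40).sum())
for r in place_of("scene","cutter_case"):print(np.array(r["location"]),r["conf"])
o=get_obs();print(o["t"],o["ft_force"],o["ee_pos"],np.abs(o["qvel"]).max())
close_job()
E
```

```text
diff green 147 65 white vs start 94
[ 479.2 -112.8   13.4] 0.89
[322.7 272.7   0.2] 0.78
[144.5 286.5  -2.6] 0.57
17.3333 [ 0.3 -0.   0.8] [462.   26.5 250.5] 0.005965577315746958
the job is handed in; nothing more can be done
```

The green-lidded case now lies flat on the router's bed, and I handed the job in at 17.3 s of the 51 s. I raised its nose by the grip, set it on the bed's edge with the tail on the bench, let go, and pushed it from behind with both fingers.

**Slips on the way:** on the first grip the case did not pivot and rose level by about 20 mm. On the second it pivoted only partway, and the tail rose about 10 mm. Both times I lowered it straight back down without moving it forward. The third grip, higher and nearer the nose, pivoted freely, and the tail stayed on the bench from then until the case tipped onto the bed.

**Last checks:**
- **Position:** the tail is 29–31 mm inside the edge, measured at four corner points in the scene view, and within about 1° of square. The network put the tail at y = −112.8, which agrees.
- **Height:** the network gave z = 13 mm against the bed's 16 mm, which is within its 4 mm accuracy.
- **White case:** it shows no visible movement. 94 pixels around it differ from the first picture; I took these for shadow but did not check.
- **Hand-in:** the robot was touching nothing, with wrist force near 0 N.
- **Not confirmed:** the top view was blocked by the arm at the end, so the final position rests on the scene camera only. Some 65 pixels around the green case changed between the last two pictures as the arm backed off. I put that down to the arm's shadow without looking closer.

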